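Put the capped bottles into their spill saucers, largest first

TASK

Four capped bottles of different sizes stand on the front of the worktop among four round saucers, a beaker and a conical flask. Stand each bottle in the saucer of its size (the largest bottle in the widest saucer, and so on down to the smallest bottle in the narrowest), one after another from the largest to the smallest. Keep the bottles upright, set them down rather than drop them, and leave the beaker and the flask where they are.

Things in the scene. Friction and masses are not known exactly. Their poses are not given: they have to be found in the camera images.
- bottle_xl: Largest bottle: amber bottle with a black screw cap (the cap is narrower than the body), 62 mm in diameter, 135 mm high, loose, upright on the worktop. Origin: centre of its underside; z up. Round, straight body from 10 to 80 mm above its foot; keep fingertips 12 mm above its foot to clear the saucer rim.
- bottle_l: Second largest bottle: white bottle with a blue screw cap (cap 29 mm across), 44 mm in diameter, 82 mm high, loose, upright on the worktop. Origin: centre of its underside; z up. Round, straight body from 10 to 50 mm; keep fingertips 12 mm above its foot to clear the saucer rim.
- bottle_m: Second smallest bottle: slim white plastic bottle with a grey cap and a plain paper label, 30 mm in diameter, 68 mm high, loose, upright on the worktop. Origin: centre of its underside; z up. Round, straight body from 3 to 33 mm, then a rounded shoulder; cap 16 mm across from 52 to 68 mm; keep fingertips 12 mm above its foot to clear the saucer rim.
- bottle_s: Smallest bottle: white sample vial with a white cap 16 mm across, 17 mm in diameter, 54 mm high, loose, upright on the worktop. Origin: centre of its underside; z up. Round, straight body from 5 to 40 mm, cap from 44 to 54 mm; keep fingertips 12 mm above its foot to clear the saucer rim.
- saucer_xl: Round grey plastic saucer with a well 78 mm wide (widest of four), for the bottle of 62 mm. Fixed to the worktop; outside diameter 86 mm plus three small lugs that stand out 11 mm and are 5 mm high; wall 4 mm thick, rim 12 mm high, floor of the well 4 mm high. Origin: centre of its underside, on the worktop; z up.
- saucer_l: Round grey plastic saucer with a well 60 mm wide (second widest of four), for the bottle of 44 mm. Fixed to the worktop; outside diameter 68 mm plus three small lugs that stand out 11 mm and are 5 mm high; wall 4 mm thick, rim 12 mm high, floor of the well 4 mm high. Origin: centre of its underside, on the worktop; z up.
- saucer_m: Round grey plastic saucer with a well 46 mm wide (second narrowest of four), for the bottle of 30 mm. Fixed to the worktop; outside diameter 54 mm plus three small lugs that stand out 11 mm and are 5 mm high; wall 4 mm thick, rim 12 mm high, floor of the well 4 mm high. Origin: centre of its underside, on the worktop; z up.
- saucer_s: Round grey plastic saucer with a well 33 mm wide (narrowest of four), for the bottle of 17 mm. Fixed to the worktop; outside diameter 41 mm plus three small lugs that stand out 11 mm and are 5 mm high; wall 4 mm thick, rim 12 mm high, floor of the well 4 mm high. Origin: centre of its underside, on the worktop; z up.
- beaker: Bystander: open glass beaker, 52 mm in diameter, 68 mm high, loose on the worktop. Origin: centre of its underside.
- flask: Bystander: open conical glass flask, 63 mm in diameter at the foot, 104 mm high, loose on the worktop. Origin: centre of its underside.
Things that resemble listed ones, but are neither listed nor needed, are in the scene too. What is shaped like the bottle_m but pink is not meant.

How it is judged:
By the outcome, as a careful person would: the job done as asked, in the order asked, and still so for the second after the job is handed in, with the robot touching nothing.
It also fails if it takes over 120 s, if anything falls off the work surface, if the arm or the gripper's body presses on something with over 40 N, if the wrist force passes 120 N, or if a joint passes its speed limit or range.

ROBOT

A 6-joint arm with a two-finger parallel gripper is mounted at the origin on a cart in front of the work surface, level with it; the furniture and walls round the work are solid. World frame = base frame: x ahead of the robot, y to its left, z up, the work surface at z = 0. Lengths are in m, angles in rad, forces in N, time in s.
With the tool pointing down it reaches from about 0.375 to 0.975 m from the base axis. Payload 3.8 kg.
Tool frame: the origin (TCP) lies midway between the tips of the shut fingers; the grasp point (between the pads) lies 19 mm behind it; z points along the fingers, y is the line along which they close (so a half turn about z gives the same grasp; the last joint's range is limited). The gripper opens to 85 mm and grips with 20 to 120 N. Pads are 22 mm wide; open, the fingers measure 114 mm over their backs; the gripper's body (76 mm by 85 mm) begins 54 mm behind the grasp point. The pads swing forward as they close: fully open they stand 13 mm farther back than shut.
Start: joints at [-0.037, 0.264, 1.604, -0, 1.274, -0.037], TCP at [0.675, -0, 0.193] pointing down, gripper open.
Joint ranges: [-2.63, 2.63], [-0.94, 2.18], [0.31, 2.57], [-1.31, 4.45], [0, 2.66], [-2.55, 2.55]. Speed limits (rad/s): [2.57, 2.57, 3.14, 3.14, 3.14, 3.14].

INTERFACE

Orientations are given as a rotation vector (axis times angle).
In Python, from workcell import bot, cams gives the robot as it stands.
- The arm moves only by the tool play_rows, never from a script. Its argument "rows" is a list of rows, each a list of 2 entries, a list of its own where there are three numbers: the shift along the tool's x, y, z scaled (see below), then the turn, a rotation vector about the tool's x, y, z scaled (see below). A call has 1 to 20 rows; each row is the pose to reach, as a shift and turn from the pose commanded when the call began, along the tool's axes at that moment; what a row does not reach only later rows make up. The controller multiplies each number of a shift by 250 mm and each number of a turn by 45 degrees. A row lasts 1/12 s, in which the tool goes at most 41.7 mm and 7.16 degrees, less where a joint would pass 70% of its speed; a pose out of reach is approached as far as the arm can. A call with a number of a shift or a turn outside -1 to 1 is refused whole. A call with a gripper value outside its range is refused whole. "claw" is the opening, from -1 (shut) to 1 (fully open), set as the call begins (left out, the last holds). The fingers move at their own pace and stop on an object; "newtons" is the grip in N (left out, the last holds). Time passes only in rows, so rows that repeat a pose let the fingers close. It gives the time, the measured TCP pose, the force, the opening and the grip force at its end, in the units of the state.
- bot.read_state(): the state, without advancing time (a new reading comes with each control period).
- cams.read_camera(name): name is "scene" or "side" or "wrist"; returns a dict with "image" (384x512x3 uint8, red, green, blue), "K" (3x3 intrinsics, pixels), "k1" (the pictures are not rectified: a ray, as slopes to the right and down, at radius r is drawn at 1 + k1 r^2 times it, then the intrinsics apply), "T" (4x4, takes a point from camera to world coordinates); the wrist camera has in their place "mount" (4x4, takes a point from camera to tool coordinates, whose origin is the TCP and whose axes are the flange's). Camera axes: x right, y down, z forward; pixel columns grow to the right and rows downward; lengths in m; the calibration is good to about 2 mm. A picture is of the moment at which its call begins: read the wrist's pose just before it. There is no depth.
- bot.finish_job(): hands the job in; it is judged then, once.
The state is a dict: "time": time; "q": joint angles; "joint_vel": joint speeds; "joint_torque": joint torques, N m; "tool_pos": TCP position; "tcp_rot": TCP orientation; "wrist_force": force on the tool from outside, world axes, zero at the start; "torque": the same for the moment, N m; "width": opening from 0.0 (shut) to 1.0 (fully open); "grip_force": force on a finger pad.
Only numpy, scipy, OpenCV 4.12 (cv2) and the standard library are available. Lean on these libraries where they do the work, as an engineer would, in place of code of your own. Each camera call takes 0.05 s, during which the arm holds its last target. There are 200 camera calls.

## Working session

There is one attempt and no reset: what is moved stays moved. The work goes in short steps, Python scripts to look and compute and a tool call to move; the robot and the scene stay as the last step left them, time stands still between calls to the robot, and variables do not carry over. Pictures are saved under pics/ and viewed, at most 14 in all, crops included, and the job is handed in when it is done.

Besides the shell and the picture viewer there is one more tool, called after "Request:" as name(argument=value, ...) on one line, values as JSON. play_rows: Moves the arm, as the interface text tells. Its arguments: {"type":"object","properties":{"rows":{"type":"array","items":{"type":"array"}},"claw":{"type":"number"},"newtons":{"type":"number"}},"required":["rows"]}

```bash
mkdir -p pics
cat > h.py <<'E'
import numpy as np, cv2
from scipy.spatial.transform import Rotation as R
from workcell import bot, cams
def ray(c,uv,T=None):
    T=c["T"] if T is None else T
    K=np.array(c["K"]);k=c["k1"]
    d=np.array([(uv[0]-K[0,2])/K[0,0],(uv[1]-K[1,2])/K[1,1]])
    s=d.copy()
    for _ in range(20): s=d/(1+k*(s@s))
    T=np.array(T);return T[:3,3],T[:3,:3]@np.array([s[0],s[1],1])
def onz(c,uv,z,T=None):
    o,d=ray(c,uv,T);return o+d*(z-o[2])/d[2]
def proj(c,p,T=None):
    T=np.array(c["T"] if T is None else T);K=np.array(c["K"])
    q=T[:3,:3].T@(np.array(p)-T[:3,3]);s=q[:2]/q[2];s=s*(1+c["k1"]*(s@s))
    return K[0,0]*s[0]+K[0,2],K[1,1]*s[1]+K[1,2]
def toolT(s):
    T=np.eye(4);T[:3,:3]=R.from_rotvec(s["tcp_rot"]).as_matrix();T[:3,3]=s["tool_pos"];return T
def wrist():
    s=bot.read_state();c=cams.read_camera("wrist");c["T"]=toolT(s)@np.array(c["mount"]);return c
def save(n,im): cv2.imwrite("pics/"+n+".png",im[:,:,::-1])
E
python3 - <<'E'
from h import *
import pickle
np.set_printoptions(precision=3,suppress=True)
d={n:cams.read_camera(n) for n in("scene","side")};d["wrist"]=wrist()
pickle.dump(d,open("d0.pkl","wb"))
for n,c in d.items(): save(n+"0",cv2.resize(c["image"],(800,600)));print(n,c["K"],c["k1"],c["T"])
print(bot.read_state())
E
```

```text
scene [[419.586   0.    245.47 ]
 [  0.    419.586 192.138]
 [  0.      0.      1.   ]] -0.07676689617484996 [[ 0.575 -0.317  0.754 -0.447]
 [-0.818 -0.238  0.523 -0.664]
 [ 0.013 -0.918 -0.396  0.546]
 [ 0.     0.     0.     1.   ]]
side [[441.049   0.    252.598]
 [  0.    441.049 192.4  ]
 [  0.      0.      1.   ]] 0.05884929676704746 [[ 0.941 -0.233  0.247  0.198]
 [-0.339 -0.629  0.699 -0.84 ]
 [-0.008 -0.742 -0.671  0.854]
 [ 0.     0.     0.     1.   ]]
wrist [[324.407   0.    256.221]
 [  0.    324.407 190.934]
 [  0.      0.      1.   ]] -0.03733380840262605 [[ 1.     0.001 -0.002  0.675]
 [ 0.001 -0.963 -0.268  0.069]
 [-0.002  0.268 -0.963  0.373]
 [ 0.     0.     0.     1.   ]]
{'time': 0.15, 'q': array([-0.037,  0.265,  1.605, -0.   ,  1.274, -0.037]), 'joint_vel': array([ 0.   , -0.002, -0.004, -0.   , -0.002, -0.   ]), 'joint_torque': array([ -0.   , -51.591, -36.796,  -0.   ,   0.008,   0.   ]), 'tool_pos': array([0.674, 0.   , 0.192]), 'tcp_rot': array([-2.221, -2.221,  0.002]), 'wrist_force': array([-1.31, -0.15, -0.1 ]), 'torque': array([-0.024, -0.034, -0.017]), 'grip_force': 0.0, 'width': 1.0040645401067714}
```

View pics/side0.png

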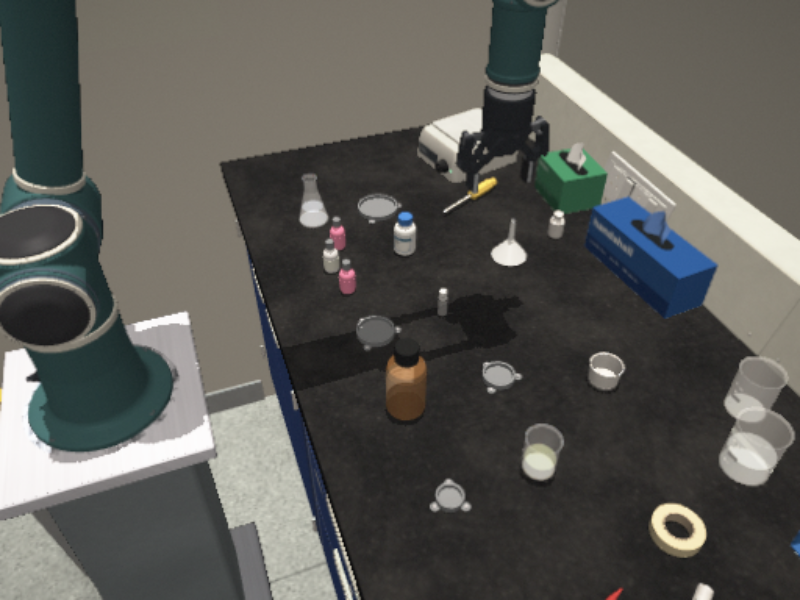

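View pics/scene0.png

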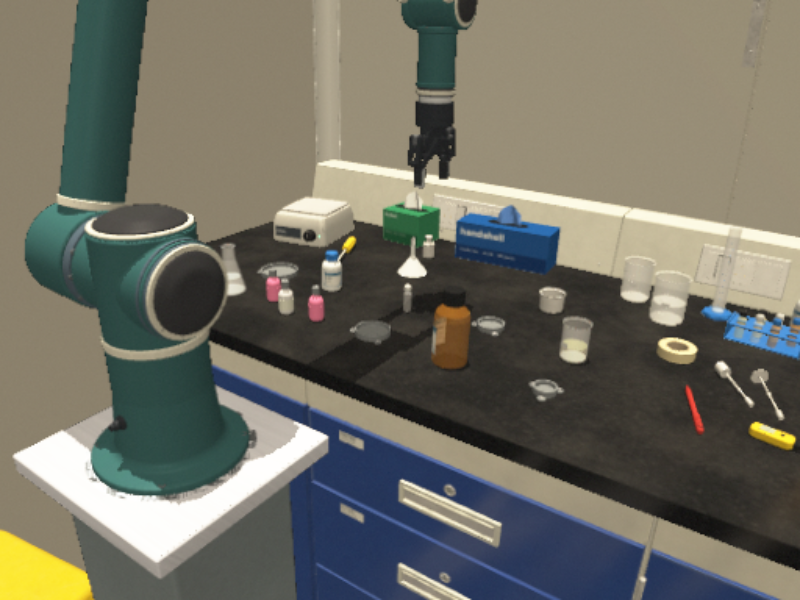

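View pics/wrist0.png

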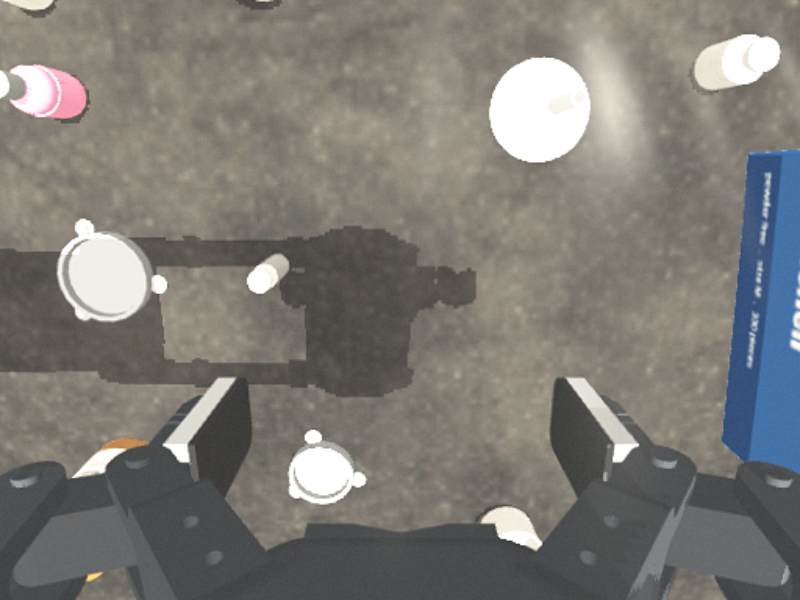

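Run:
```python
from h import *
import pickle
np.set_printoptions(precision=4,suppress=True)
d=pickle.load(open("d0.pkl","rb"))
P={"s_a":((378,207),(278,271),.012),"s_b":((377,332),(373,331),.012),"s_c":((498,376),(490,325),.012),"s_d":((450,496),(545,389),.012),
"xl":((406,347),(455,297),.133),"l":((404,217),(331,256),.081),"m":((329,243),(285,282),.067),"pink1":((337,222),(273,274),.067),"pink2":((346,265),(315,291),.067),"s":((443,292),(408,287),.053),
"white2":((557,214),(429,238),.05),"beaker":((543,433),(576,324),.068),"flask":((309,178),(228,248),.104),"funnel":((512,222),(414,240),.06),"cup":((606,360),(552,293),.03)}
for k,(a,b,z) in P.items():
    print(k,onz(d["side"],np.array(a)*.64,z)[:2],onz(d["scene"],np.array(b)*.64,z)[:2])
# saucer size estimate by grey mask in side image
for n in("s_a","s_b","s_c","s_d"):
    c=d["side"];u=np.array(P[n][0])*.64;im=c["image"];g=im.min(2)
    x,y=u.astype(int);w=g[y-22:y+23,x-26:x+27];bg=np.percentile(w,20)
    m=(w>75).astype(np.uint8)
    cs,_=cv2.findContours(m,cv2.RETR_EXTERNAL,cv2.CHAIN_APPROX_NONE);k=max(cs,key=cv2.contourArea)
    pts=np.array([onz(c,p[0]+[x-26,y-22],.012)[:2] for p in k])
    (cx,cy),r=cv2.minEnclosingCircle(pts.astype(np.float32)*1000)
    mid=np.median(pts,0);print(n,bg,len(k),(cx,cy),r,"area-diam",2*np.sqrt(cv2.contourArea(pts.astype(np.float32)*1000)/np.pi))
```

```text
s_a [0.576 0.331] [0.5625 0.3307]
s_b [ 0.4518 -0.028 ] [ 0.4399 -0.0261]
s_c [ 0.6031 -0.1915] [ 0.5935 -0.1897]
s_d [ 0.4432 -0.3669] [ 0.4327 -0.3672]
xl [ 0.4449 -0.1885] [ 0.4191 -0.2038]
l [0.5811 0.1856] [0.5646 0.1746]
m [0.427  0.1746] [0.4225 0.1752]
pink1 [0.46  0.234] [0.4401 0.2245]
pink2 [0.4379 0.101 ] [0.4228 0.098 ]
s [ 0.5801 -0.0133] [ 0.575 -0.014]
white2 [0.8868 0.1284] [0.8796 0.123 ]
beaker [ 0.5879 -0.3512] [ 0.5771 -0.3581]
flask [0.4373 0.3483] [0.4245 0.3357]
funnel [0.7832 0.1234] [0.8178 0.1275]
cup [ 0.7726 -0.2338] [ 0.7747 -0.2401]
s_a 43.0 72 (571.1134033203125, 331.1510314941406) 54.243465423583984 area-diam 87.45233662845357
s_b 30.0 76 (448.8349304199219, -25.41282844543457) 44.267547607421875 area-diam 69.02018745168033
s_c 39.0 71 (602.00927734375, -191.97772216796875) 37.249732971191406 area-diam 56.9518857036251
s_d 39.0 74 (441.1393127441406, -369.30413818359375) 31.43531036376953 area-diam 45.47126544405102
```

Run:
```python
from h import *
import pickle
np.set_printoptions(precision=4,suppress=True)
d=pickle.load(open("d0.pkl","rb"));w=d["wrist"]
for n,p,z in(("s_b",(105,277),.012),("s_c",(321,472),.012),("vialtop",(262,280),.054),("vialfoot",(276,266),0.004)): print(n,onz(w,np.array(p)*.64,z))
im=d["side"]["image"]
a=cv2.resize(im[130:200,195:265],(400,400),interpolation=3);b=cv2.resize(im[120:160,335:375],(400,400),interpolation=3)
c=cv2.resize(im[175:215,265:305],(400,400),interpolation=3)
save("cand",cv2.resize(np.hstack([a,b,c]),(798,266)))
```

```text
s_b [ 0.4556 -0.0156  0.012 ]
s_c [ 0.6093 -0.18    0.012 ]
vialtop [ 0.5847 -0.0078  0.054 ]
vialfoot [ 0.5818 -0.0091  0.004 ]
```

View pics/cand.png

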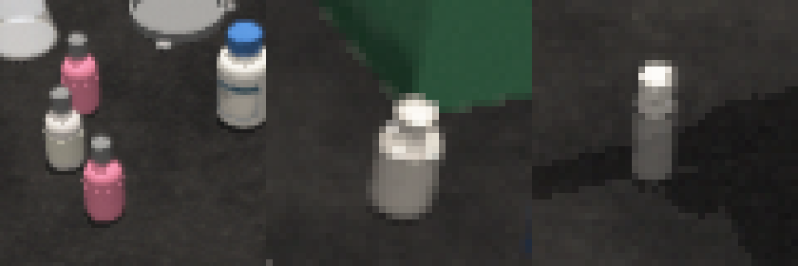

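Request:
play_rows(rows=[[[0, 0, -0.28], [0, 0, 0]], [[-0.1, -0.2, -0.28], [0, 0, 0]], [[-0.2, -0.4, -0.28], [0, 0, 0]], [[-0.3, -0.6, -0.28], [0, 0, 0]], [[-0.4, -0.8, -0.28], [0, 0, 0]], [[-0.48, -0.88, -0.28], [0, 0, 0]], [[-0.48, -0.88, -0.28], [0, 0, 0]], [[-0.48, -0.88, -0.28], [0, 0, 0]]])

```text
time: 0.82
tool_pos: [0.45, -0.1221, 0.2632]
tcp_rot: [-2.224, -2.218, 0.005]
wrist_force: [-0.7, 0.6, 0.3]
width: 1.0
grip_force: 0.0
```

Run:
```python
from h import *
import pickle
np.set_printoptions(precision=4,suppress=True)
w=wrist();pickle.dump(w,open("w1.pkl","wb"));print(w["mount"],bot.read_state()["tool_pos"],bot.read_state()["tcp_rot"])
save("w1",cv2.resize(w["image"],(800,600)))
```

```text
[[ 0.0008 -0.9633 -0.2685  0.0688]
 [ 1.      0.0007  0.0003  0.0004]
 [-0.0001 -0.2685  0.9633 -0.1806]
 [ 0.      0.      0.      1.    ]] [ 0.4518 -0.1216  0.2634] [ 2.2249  2.2176 -0.0018]
```

View pics/w1.png

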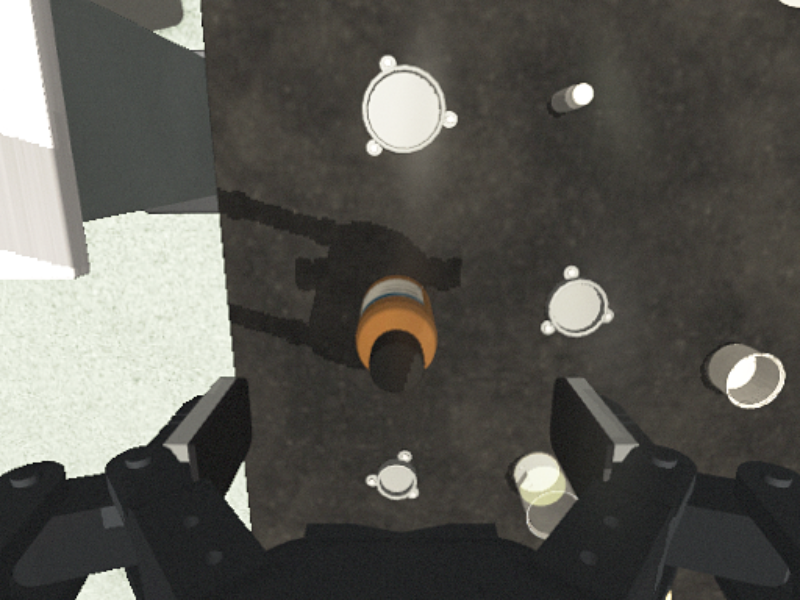

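Run:
```python
from h import *
import pickle
np.set_printoptions(precision=4,suppress=True)
d=pickle.load(open("d0.pkl","rb"));w=pickle.load(open("w1.pkl","rb"))
for n,p,z in(("s_b",(404,109),.012),("s_c",(578,306),.012),("s_d",(397,479),.012),("vialtop",(582,94),.054),("vialfoot",(558,104),.002),("xlcap",(396,366),.135),("xl L",(369,366),.135),("xl R",(424,366),.135),("beaker",(538,470),.002)): print(n,onz(w,np.array(p)*.64,z))
# known body: bottle axis by amber silhouette edges
for nm in("side","scene"):
  c=d[nm];h=cv2.cvtColor(c["image"],cv2.COLOR_RGB2HSV);m=((h[...,0]>5)&(h[...,0]<20)&(h[...,1]>140)&(h[...,2]>60)).astype(np.uint8)
  k=max(cv2.findContours(m,0,1)[0],key=cv2.contourArea);x,y,ww,hh=cv2.boundingRect(k);print(nm,x,y,ww,hh)
  o1,d1=ray(c,(x,y+hh*.7));o2,d2=ray(c,(x+ww-1,y+hh*.7));a=d1[:2]/np.linalg.norm(d1[:2])+d2[:2]/np.linalg.norm(d2[:2])
  globals()[nm+"l"]=(o1[:2],a/np.linalg.norm(a))
(o1,a1),(o2,a2)=sidel,scenel
t=np.linalg.solve(np.c_[a1,-a2],o2-o1);print("xl axis",o1+a1*t[0])
# project a wrist-derived point into the fixed cams
for p in ((.4556,-.0156,.012),(.449,-.026,.012)): print(np.array(proj(d["side"],p))/.64,np.array(proj(d["scene"],p))/.64)
```

```text
s_b [ 0.4529 -0.016   0.012 ]
s_c [ 0.6081 -0.1815  0.012 ]
s_d [ 0.4461 -0.3596  0.012 ]
vialtop [ 0.5816 -0.0089  0.054 ]
vialfoot [ 0.5798 -0.011   0.002 ]
xlcap [ 0.4471 -0.1859  0.135 ]
xl L [ 0.4294 -0.1859  0.135 ]
xl R [ 0.4656 -0.1859  0.135 ]
beaker [ 0.588  -0.3567  0.002 ]
side 247 250 24 19
scene 276 194 25 42
xl axis [ 0.442 -0.188]
[376.7951 326.7911] [373.3638 326.5857]
[375.1176 331.6455] [375.8074 329.2612]
```

Request:
play_rows(rows=[[[-0.12, -0.01, 0], [0, 0, 0]], [[-0.256, -0.02, 0], [0, 0, 0]], [[-0.256, -0.02, 0.12], [0, 0, 0]], [[-0.256, -0.02, 0.24], [0, 0, 0]], [[-0.256, -0.02, 0.36], [0, 0, 0]], [[-0.256, -0.02, 0.36], [0, 0, 0]], [[-0.256, -0.02, 0.36], [0, 0, 0]]])

```text
time: 1.45
tool_pos: [0.4492, -0.1829, 0.1715]
tcp_rot: [-2.218, -2.219, 0.002]
wrist_force: [0.1, -0.2, -0.2]
width: 1.002
grip_force: 0.0
```

Run:
```python
from h import *
import pickle
np.set_printoptions(precision=4,suppress=True)
w=wrist();pickle.dump(w,open("w2.pkl","wb"));s=bot.read_state();T=toolT(s);print(s["tool_pos"],T)
v=w["image"].copy()
for y in(-.0425,0,.0425):
  p=proj(w,(T@[0,y,-.013,1])[:3]);print(np.array(p)/.64);cv2.circle(v,tuple(int(i) for i in p),3,(255,0,0),1)
x,y=s["tool_pos"][:2]
p=proj(w,(.446,-.186,.135));cv2.circle(v,tuple(int(i) for i in p),3,(0,255,0),1);print(np.array(p)/.64)
save("w2",cv2.resize(v,(800,600)))
```

```text
[ 0.4507 -0.1836  0.1737] [[-0.0006  1.     -0.0004  0.4507]
 [ 1.      0.0006  0.0005 -0.1836]
 [ 0.0005 -0.0004 -1.      0.1737]
 [ 0.      0.      0.      1.    ]]
[282.7319 361.9687]
[403.335  362.3388]
[524.096  362.4367]
[392.6089 322.7063]
```

View pics/w2.png

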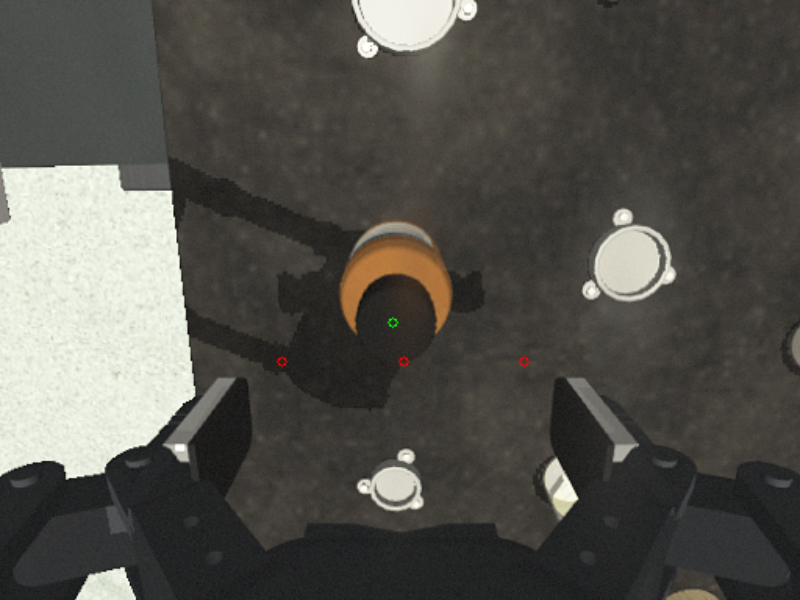

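Request:
play_rows(rows=[[[0, 0, 0], [0, 0, 0]], [[0, 0, 0], [0, 0, 0]], [[0, 0, 0], [0, 0, 0]], [[0, 0, 0], [0, 0, 0]], [[0, 0, 0], [0, 0, 0]], [[0, 0, 0], [0, 0, 0]], [[0, 0, 0], [0, 0, 0]], [[0, 0, 0], [0, 0, 0]]], claw=-0.9)

```text
time: 2.17
tool_pos: [0.45, -0.184, 0.1735]
tcp_rot: [2.221, 2.221, 0.0]
wrist_force: [0.1, -0.8, -0.2]
width: 0.049
grip_force: 0.0
```

Run:
```python
from h import *
import pickle
w=wrist();pickle.dump(w,open("w3.pkl","wb"));s=bot.read_state();T=toolT(s);print(s["tool_pos"],s["width"])
v=w["image"].copy()
for z in(0,-.019,-.05):
  p=proj(w,(T@[0,0,z,1])[:3]);print(np.array(p)/.64);cv2.circle(v,tuple(int(i) for i in p),3,(255,0,0),1)
save("w3",cv2.resize(v,(800,600)))
```

```text
[ 0.4499327  -0.18400341  0.17338207] 0.0488284990382171
[399.16646996 344.9654768 ]
[399.0548944  364.68187158]
[398.81296123 407.49714198]
```

View pics/w3.png

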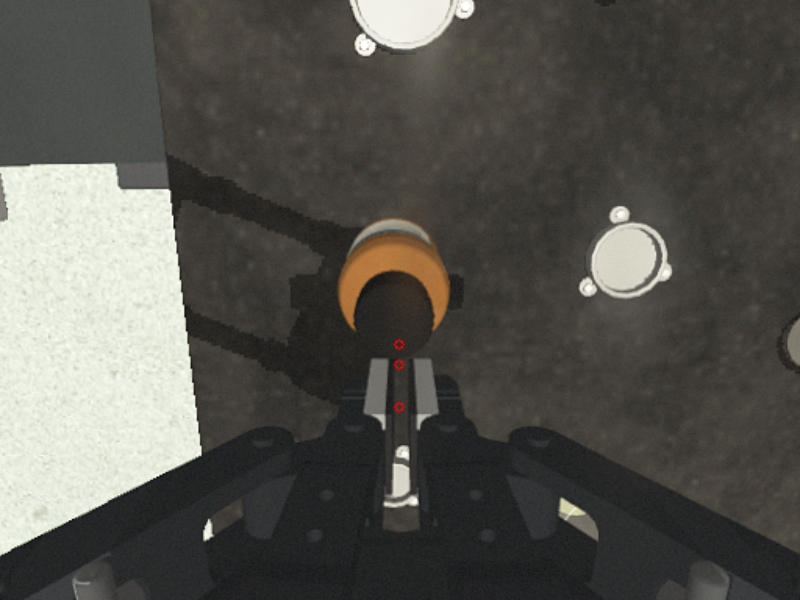

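Run:
```python
from h import *
s=bot.read_state();o=[]
for n in("side","scene"):
  c=cams.read_camera(n);p=proj(c,s["tool_pos"]);v=c["image"].copy();x,y=[int(i) for i in p];f=5
  x0,y0=max(x-40,0),max(y-40,0)
  v=cv2.resize(v[y0:y0+80,x0:x0+80],None,fx=f,fy=f,interpolation=cv2.INTER_CUBIC)
  T=toolT(s)
  for z,col in((0,(255,0,0)),(-.019,(255,255,0)),(-.04,(0,255,0)),(-.073,(0,255,255))):
    q=proj(c,(T@[0,0,z,1])[:3]);cv2.circle(v,(int((q[0]-x0)*f),int((q[1]-y0)*f)),3,col,1)
  q=proj(c,(.446,-.186,.135));cv2.circle(v,(int((q[0]-x0)*f),int((q[1]-y0)*f)),3,(255,0,255),2)
  q=proj(c,(.446,-.186,.0));cv2.circle(v,(int((q[0]-x0)*f),int((q[1]-y0)*f)),3,(255,0,255),2)
  o.append(v)
save("tip",np.hstack(o))
```

```text
(no output)
```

View pics/tip.png

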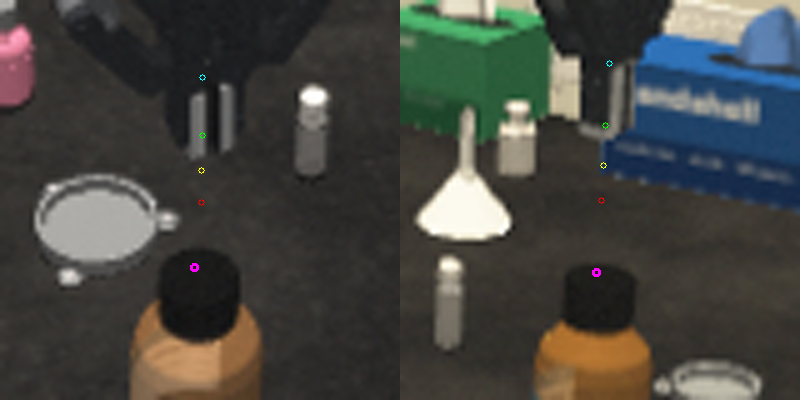

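Request:
play_rows(rows=[[[0.11, 0.09, 0], [0, 0, 0]], [[0.22, 0.18, 0], [0, 0, 0]], [[0.336, 0.28, 0], [0, 0, 0]], [[0.336, 0.28, 0.14], [0, 0, 0]], [[0.336, 0.28, 0.28], [0, 0, 0]], [[0.336, 0.28, 0.42], [0, 0, 0]], [[0.336, 0.28, 0.55], [0, 0, 0]], [[0.336, 0.28, 0.58], [0, 0, 0]], [[0.336, 0.28, 0.61], [0, 0, 0]], [[0.336, 0.28, 0.61], [0, 0, 0]], [[0.336, 0.28, 0.61], [0, 0, 0]]])

```text
time: 3.23
tool_pos: [0.5215, -0.1005, 0.0224]
tcp_rot: [2.22, 2.22, 0.002]
wrist_force: [0.1, -0.0, 0.4]
width: 0.047
grip_force: 0.0
```

Run:
```python
from h import *
s=bot.read_state();print(s["tool_pos"],s["wrist_force"],s["q"]);o=[]
for n in("side","scene"):
  c=cams.read_camera(n);p=proj(c,s["tool_pos"]);v=c["image"].copy();x,y=[int(i) for i in p];f=5
  x0,y0=max(x-40,0),max(y-50,0)
  v=cv2.resize(v[y0:y0+80,x0:x0+80],None,fx=f,fy=f,interpolation=cv2.INTER_CUBIC)
  T=toolT(s)
  for z,col in((0,(255,0,0)),(-.019,(255,255,0)),(-.04,(0,255,0)),(-.073,(0,255,255))):
    q=proj(c,(T@[0,0,z,1])[:3]);cv2.circle(v,(int((q[0]-x0)*f),int((q[1]-y0)*f)),3,col,1)
  o.append(v)
save("tip2",np.hstack(o))
```

```text
[ 0.52148168 -0.10048156  0.02244149] [ 0.11155879 -0.04212607  0.41060729] [-2.37274188e-01  1.64037085e-01  2.06817982e+00  3.32213563e-05
  9.06941493e-01 -2.36969082e-01]
```

View pics/tip2.png

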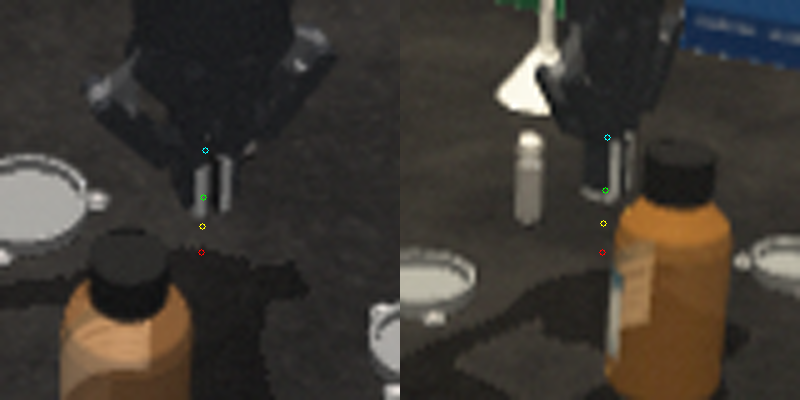

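Request:
play_rows(rows=[[[0, 0, 0.03], [0, 0, 0]], [[0, 0, 0.06], [0, 0, 0]], [[0, 0, 0.07], [0, 0, 0]], [[0, 0, 0.07], [0, 0, 0]]])

```text
time: 3.67
tool_pos: [0.5189, -0.0998, 0.0024]
tcp_rot: [-2.22, -2.22, 0.002]
wrist_force: [-0.2, -0.6, 0.1]
width: 0.054
grip_force: 0.0
```

Request:
play_rows(rows=[[[0, 0, 0.012], [0, 0, 0]], [[0, 0, 0.018], [0, 0, 0]], [[0, 0, 0.018], [0, 0, 0]]])

```text
time: 3.92
tool_pos: [0.5197, -0.0999, -0.0016]
tcp_rot: [-2.221, -2.221, 0.001]
wrist_force: [-0.6, -0.4, -0.2]
width: 0.053
grip_force: 0.0
```

Request:
play_rows(rows=[[[0, 0, 0.012], [0, 0, 0]], [[0, 0, 0.024], [0, 0, 0]], [[0, 0, 0.024], [0, 0, 0]]])

```text
time: 4.17
tool_pos: [0.5195, -0.0999, -0.0078]
tcp_rot: [-2.221, -2.221, 0.001]
wrist_force: [0.6, 0.8, -0.3]
width: 0.047
grip_force: 0.0
```

Request:
play_rows(rows=[[[0, 0, 0.015], [0, 0, 0]], [[0, 0, 0.03], [0, 0, 0]], [[0, 0, 0.03], [0, 0, 0]]])

```text
time: 4.42
tool_pos: [0.5192, -0.0998, -0.0156]
tcp_rot: [-2.221, -2.22, 0.001]
wrist_force: [-0.0, 0.4, -0.3]
width: 0.049
grip_force: 0.0
```

Request:
play_rows(rows=[[[0, 0, 0.012], [0, 0, 0]], [[0, 0, 0.016], [0, 0, 0]], [[0, 0, 0.016], [0, 0, 0]]])

```text
time: 4.67
tool_pos: [0.5197, -0.0999, -0.019]
tcp_rot: [-2.221, -2.221, 0.001]
wrist_force: [0.1, -0.5, -0.3]
width: 0.051
grip_force: 0.0
```

Request:
play_rows(rows=[[[0, 0, 0.012], [0, 0, 0]], [[0, 0, 0.016], [0, 0, 0]], [[0, 0, 0.016], [0, 0, 0]]])

```text
time: 4.92
tool_pos: [0.5197, -0.0999, -0.023]
tcp_rot: [-2.221, -2.221, 0.0]
wrist_force: [-0.4, 0.1, -0.4]
width: 0.05
grip_force: 0.0
```

Request:
play_rows(rows=[[[0, 0, 0.008], [0, 0, 0]], [[0, 0, 0.008], [0, 0, 0]]])

```text
time: 5.08
tool_pos: [0.5198, -0.0999, -0.0249]
tcp_rot: [-2.221, -2.221, 0.0]
wrist_force: [-0.2, 1.1, 0.0]
width: 0.051
grip_force: 0.0
```

Request:
play_rows(rows=[[[0, 0, 0.006], [0, 0, 0]], [[0, 0, 0.006], [0, 0, 0]]])

```text
time: 5.25
tool_pos: [0.5198, -0.1, -0.0263]
tcp_rot: [-2.221, -2.221, 0.0]
wrist_force: [-0.4, -0.2, 0.2]
width: 0.049
grip_force: 0.0
```

Request:
play_rows(rows=[[[0, 0, 0.006], [0, 0, 0]], [[0, 0, 0.006], [0, 0, 0]]])

```text
time: 5.42
tool_pos: [0.5199, -0.1, -0.0278]
tcp_rot: [-2.221, -2.221, 0.0]
wrist_force: [-0.7, 0.4, 0.2]
width: 0.047
grip_force: 0.0
```

Run:
```python
from h import *
s=bot.read_state();print(s["tool_pos"],s["wrist_force"],s["q"]);o=[]
for n in("side","scene"):
  c=cams.read_camera(n);p=proj(c,s["tool_pos"]);v=c["image"].copy();x,y=[int(i) for i in p];f=5
  x0,y0=max(x-40,0),max(y-50,0)
  v=cv2.resize(v[y0:y0+80,x0:x0+80],None,fx=f,fy=f,interpolation=cv2.INTER_CUBIC)
  for z,col in((0,(255,0,0)),(.03,(0,255,0))):
    q=proj(c,[.52,-.1,z]);cv2.circle(v,(int((q[0]-x0)*f),int((q[1]-y0)*f)),3,col,1)
  o.append(v)
save("tip3",np.hstack(o))
```

```text
[ 0.51985583 -0.09995822 -0.02783505] [-0.71398712  0.43725024  0.2349703 ] [-2.37023161e-01  2.36778093e-01  2.09564993e+00  1.38537096e-05
  8.09442786e-01 -2.37062743e-01]
```

View pics/tip3.png

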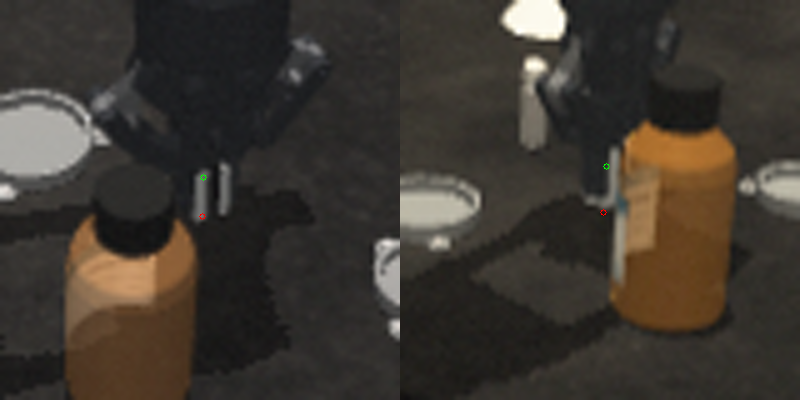

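Request:
play_rows(rows=[[[0, 0, 0.008], [0, 0, 0]], [[0, 0, 0.008], [0, 0, 0]]])

```text
time: 5.68
tool_pos: [0.5198, -0.0999, -0.0299]
tcp_rot: [-2.221, -2.221, 0.0]
wrist_force: [0.3, 0.3, 0.1]
width: 0.053
grip_force: 0.0
```

Request:
play_rows(rows=[[[0, 0, 0.006], [0, 0, 0]], [[0, 0, 0.006], [0, 0, 0]]])

```text
time: 5.85
tool_pos: [0.5198, -0.0999, -0.0314]
tcp_rot: [-2.221, -2.221, 0.0]
wrist_force: [-0.9, -0.4, -0.8]
width: 0.047
grip_force: 0.0
```

Request:
play_rows(rows=[[[0, 0, 0.006], [0, 0, 0]], [[0, 0, 0.006], [0, 0, 0]]])

```text
time: 6.02
tool_pos: [0.5198, -0.0999, -0.0329]
tcp_rot: [-2.221, -2.221, 0.0]
wrist_force: [0.2, -0.2, -0.3]
width: 0.048
grip_force: 0.0
```

Request:
play_rows(rows=[[[0, 0, 0.006], [0, 0, 0]], [[0, 0, 0.006], [0, 0, 0]]])

```text
time: 6.18
tool_pos: [0.5198, -0.1, -0.0344]
tcp_rot: [-2.221, -2.221, 0.0]
wrist_force: [-0.2, 0.0, -0.7]
width: 0.049
grip_force: 0.0
```

Request:
play_rows(rows=[[[0, 0, 0.005], [0, 0, 0]], [[0, 0, 0.005], [0, 0, 0]]])

```text
time: 6.35
tool_pos: [0.5198, -0.1, -0.0356]
tcp_rot: [-2.221, -2.221, 0.0]
wrist_force: [-1.0, 0.0, -0.2]
width: 0.049
grip_force: 0.0
```

Request:
play_rows(rows=[[[0, 0, 0.005], [0, 0, 0]], [[0, 0, 0.005], [0, 0, 0]]])

```text
time: 6.52
tool_pos: [0.5199, -0.1, -0.0368]
tcp_rot: [-2.221, -2.221, 0.0]
wrist_force: [0.4, -1.0, -0.4]
width: 0.054
grip_force: 0.0
```

Request:
play_rows(rows=[[[0, 0, 0.005], [0, 0, 0]], [[0, 0, 0.005], [0, 0, 0]]])

```text
time: 6.68
tool_pos: [0.5202, -0.1, -0.0377]
tcp_rot: [2.221, 2.221, 0.0]
wrist_force: [0.0, -0.4, 2.4]
width: 0.056
grip_force: 1.1
```

Request:
play_rows(rows=[[[0, 0, 0.005], [0, 0, 0]], [[0, 0, 0.005], [0, 0, 0]]])

```text
time: 6.85
tool_pos: [0.5202, -0.1001, -0.0377]
tcp_rot: [-2.221, -2.221, 0.0]
wrist_force: [-5.6, 0.6, 11.5]
width: 0.053
grip_force: 6.2
```

Request:
play_rows(rows=[[[0, 0, 0.005], [0, 0, 0]], [[0, 0, 0.005], [0, 0, 0]]])

```text
time: 7.02
tool_pos: [0.5202, -0.1001, -0.0378]
tcp_rot: [-2.221, -2.221, 0.001]
wrist_force: [-7.9, 1.3, 21.9]
width: 0.048
grip_force: 11.0
```

Request:
play_rows(rows=[[[0, 0, -0.15], [0, 0, 0]], [[0, 0, -0.3], [0, 0, 0]], [[0, 0, -0.45], [0, 0, 0]], [[0, 0, -0.6], [0, 0, 0]], [[0, 0, -0.72], [0, 0, 0]], [[-0.11, -0.09, -0.72], [0, 0, 0]], [[-0.22, -0.18, -0.72], [0, 0, 0]], [[-0.344, -0.292, -0.72], [0, 0, 0]], [[-0.344, -0.292, -0.72], [0, 0, 0]], [[-0.344, -0.292, -0.72], [0, 0, 0]]], claw=0.7, newtons=60)

```text
time: 7.85
tool_pos: [0.4458, -0.1873, 0.1396]
tcp_rot: [2.226, 2.217, 0.0]
wrist_force: [-0.4, 0.3, -0.5]
width: 0.849
grip_force: 0.0
```

```bash
cat >> h.py <<'E'
OFF=.0375
def go(x,y,ztip):
    s=bot.read_state();T=toolT(s);dd=T[:3,:3].T@(np.array([x,y,ztip-OFF])-s["tool_pos"])/.25
    print("pos",np.round(s["tool_pos"],4),"go",np.round(dd,3))
E
python3 - <<'E'
from h import *
go(.447,-.186,.113)
w=wrist();h=cv2.cvtColor(w["image"],cv2.COLOR_RGB2HSV);v=w["image"].max(2)
m=((h[...,0]>5)&(h[...,0]<22)&(h[...,1]>110)&(v>60)).astype(np.uint8)
m[300:]=0
k=max(cv2.findContours(m,0,1)[0],key=cv2.contourArea);x,y,ww,hh=cv2.boundingRect(k);print(x,y,ww,hh)
yy=np.where(m.any(1))[0]
for r in range(y,y+hh,6):
  c=np.where(m[r])[0]
  if len(c): print(r,c.min(),c.max(),end="; ")
print(proj(w,(.447,-.186,.135)))
save("w4",cv2.resize(w["image"],(800,600)))
E
```

```text
pos [ 0.4458 -0.1873  0.1396] go [0.005 0.005 0.256]
216 151 82 72
151 250 280; 157 234 284; 163 227 287; 169 223 290; 175 220 293; 181 217 295; 187 217 296; 193 216 297; 199 217 296; 205 218 295; 211 220 293; 217 224 289; (np.float64(257.5498526455051), np.float64(216.1878588126622))
```

View pics/w4.png

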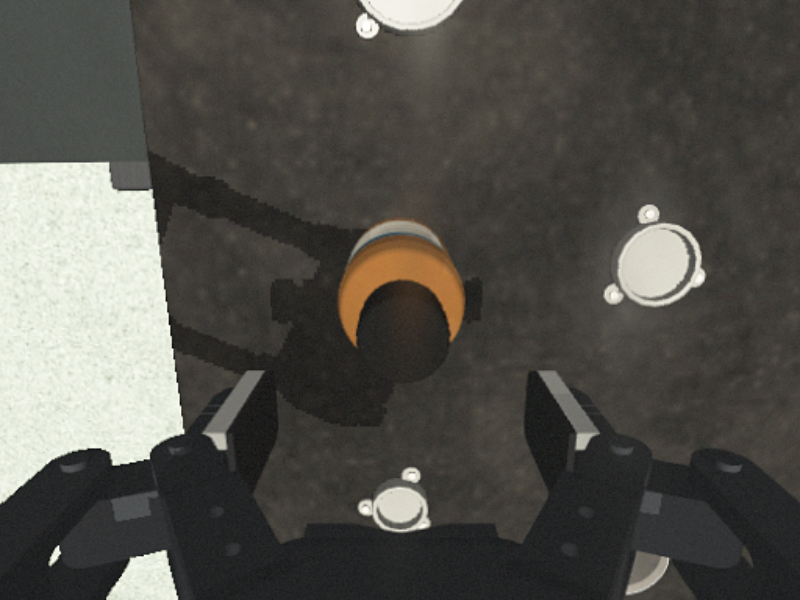

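Request:
play_rows(rows=[[[0.003, 0.003, 0.1], [0, 0, 0]], [[0.003, 0.003, 0.18], [0, 0, 0]], [[0.003, 0.003, 0.24], [0, 0, 0]], [[0.003, 0.003, 0.25], [0, 0, 0]], [[0.003, 0.003, 0.25], [0, 0, 0]]])

```text
time: 8.32
tool_pos: [0.4473, -0.1837, 0.0757]
tcp_rot: [-2.217, -2.221, 0.001]
wrist_force: [0.3, -1.2, 1.1]
width: 0.849
grip_force: 0.0
```

Request:
play_rows(rows=[[[0, 0, 0], [0, 0, 0]], [[0, 0, 0], [0, 0, 0]], [[0, 0, 0], [0, 0, 0]], [[0, 0, 0], [0, 0, 0]], [[0, 0, 0], [0, 0, 0]], [[0, 0, 0], [0, 0, 0]], [[0, 0, 0], [0, 0, 0]]], claw=-1, newtons=60)

```text
time: 8.9
tool_pos: [0.4487, -0.1858, 0.0788]
tcp_rot: [2.22, 2.22, 0.001]
wrist_force: [-1.3, 0.4, 5.2]
width: 0.42
grip_force: 59.7
```

Request:
play_rows(rows=[[[0, 0, -0.05], [0, 0, 0]], [[0, 0, -0.12], [0, 0, 0]], [[0, 0, -0.2], [0, 0, 0]], [[0, 0, -0.3], [0, 0, 0]], [[0, 0, -0.4], [0, 0, 0]], [[0, 0, -0.48], [0, 0, 0]], [[0, 0, -0.5], [0, 0, 0]], [[0, 0, -0.5], [0, 0, 0]]])

```text
time: 9.57
tool_pos: [0.4488, -0.1858, 0.2037]
tcp_rot: [2.219, 2.219, 0.002]
wrist_force: [0.7, -0.5, -4.5]
width: 0.419
grip_force: 61.3
```

Run:
```python
from h import *
s=bot.read_state();print(s["tool_pos"],s["width"],s["wrist_force"])
```

```text
[ 0.44881976 -0.18575665  0.20365448] 0.4189504628729494 [ 0.70529829 -0.52811941 -4.49455005]
```

Request:
play_rows(rows=[[[0.06, 0.02, 0], [0, 0, 0]], [[0.16, 0.05, 0], [0, 0, 0]], [[0.28, 0.09, 0], [0, 0, 0]], [[0.4, 0.13, 0], [0, 0, 0]], [[0.52, 0.17, 0], [0, 0, 0]], [[0.64, 0.21, 0], [0, 0, 0]], [[0.76, 0.25, 0], [0, 0, 0]], [[0.88, 0.29, 0], [0, 0, 0]], [[1.0, 0.33, 0], [0, 0, 0]]])

```text
time: 10.32
tool_pos: [0.5287, 0.0662, 0.1991]
tcp_rot: [-2.219, -2.22, 0.005]
wrist_force: [1.1, 0.1, -4.1]
width: 0.416
grip_force: 61.2
```

Request:
play_rows(rows=[[[0.12, 0.04, 0], [0, 0, 0]], [[0.24, 0.07, 0], [0, 0, 0]], [[0.36, 0.1, 0], [0, 0, 0]], [[0.48, 0.14, 0], [0, 0, 0]], [[0.6, 0.17, 0], [0, 0, 0]], [[0.68, 0.18, 0], [0, 0, 0]], [[0.7, 0.18, 0], [0, 0, 0]], [[0.7, 0.18, 0], [0, 0, 0]], [[0.7, 0.18, 0], [0, 0, 0]]])

```text
time: 11.07
tool_pos: [0.5738, 0.2389, 0.1997]
tcp_rot: [-2.22, -2.222, 0.007]
wrist_force: [-0.2, -0.2, -4.4]
width: 0.423
grip_force: 61.2
```

Run:
```python
from h import *
import pickle
w=wrist();pickle.dump(w,open("w5.pkl","wb"));s=bot.read_state();print(s["tool_pos"],s["tcp_rot"],s["width"],s["wrist_force"])
print(np.array(proj(w,(.577,.341,.012)))/.64)
save("w5",cv2.resize(w["image"],(800,600)))
```

```text
[0.57417396 0.23845095 0.20029321] [-2.22118286 -2.2207484   0.00518311] 0.41507486353004613 [-0.76456164 -0.31593574 -5.18992536]
[405.58845379 106.65545054]
```

View pics/w5.png

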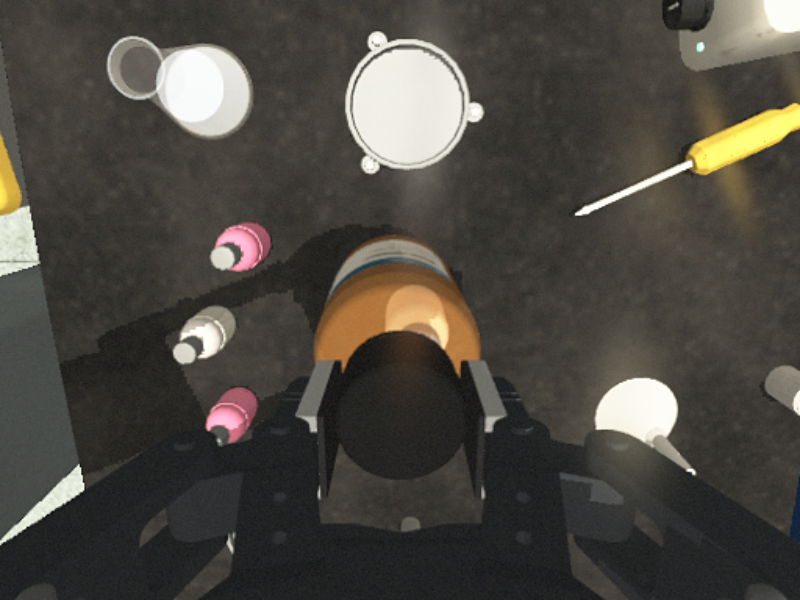

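Run:
```python
from h import *
import pickle
w=pickle.load(open("w5.pkl","rb"))
for n,p,z in(("sxl",(407,103),.012),("mcap",(187,351),.068),("mfoot",(216,326),.0),("p1",(222,258),.068),("p2",(218,433),.068),("flaskfoot",(205,92),0)): print(n,onz(w,np.array(p)*.64,z))
q=onz(w,np.array((407,103))*.64,.012);go(q[0],q[1],.12)
```

```text
sxl [0.57795595 0.34337424 0.012     ]
mcap [0.43201351 0.18355977 0.068     ]
mfoot [0.42680882 0.17791269 0.        ]
p1 [0.46149402 0.24638431 0.068     ]
p2 [0.44667198 0.12232483 0.068     ]
flaskfoot [0.43512709 0.35247538 0.        ]
pos [0.5742 0.2385 0.2003] go [0.421 0.016 0.47 ]
```

Request:
play_rows(rows=[[[0.08, 0, 0], [0, 0, 0]], [[0.18, 0.01, 0], [0, 0, 0]], [[0.28, 0.015, 0], [0, 0, 0]], [[0.38, 0.015, 0], [0, 0, 0]], [[0.42, 0.015, 0], [0, 0, 0]], [[0.42, 0.015, 0.05], [0, 0, 0]], [[0.42, 0.015, 0.15], [0, 0, 0]], [[0.42, 0.015, 0.25], [0, 0, 0]], [[0.42, 0.015, 0.33], [0, 0, 0]], [[0.42, 0.015, 0.38], [0, 0, 0]], [[0.42, 0.015, 0.4], [0, 0, 0]], [[0.42, 0.015, 0.4], [0, 0, 0]], [[0.42, 0.015, 0.4], [0, 0, 0]]])

```text
time: 12.2
tool_pos: [0.5796, 0.3442, 0.1027]
tcp_rot: [2.222, 2.22, 0.001]
wrist_force: [-0.3, -0.3, -4.6]
width: 0.416
grip_force: 61.1
```

Run:
```python
from h import *
go(.578,.3434,.0828+OFF);s=bot.read_state();print(s["wrist_force"])
```

```text
pos [0.5796 0.3442 0.1027] go [-0.003 -0.007  0.08 ]
[-0.2622967  -0.33858242 -4.55247415]
```

Request:
play_rows(rows=[[[-0.003, -0.007, 0.02], [0, 0, 0]], [[-0.003, -0.007, 0.04], [0, 0, 0]], [[-0.003, -0.007, 0.055], [0, 0, 0]], [[-0.003, -0.007, 0.068], [0, 0, 0]], [[-0.003, -0.007, 0.068], [0, 0, 0]]])

```text
time: 12.62
tool_pos: [0.5766, 0.3438, 0.0842]
tcp_rot: [-2.221, -2.221, 0.002]
wrist_force: [-1.1, -0.4, -4.2]
width: 0.413
grip_force: 61.2
```

Request:
play_rows(rows=[[[0, 0, 0.006], [0, 0, 0]], [[0, 0, 0.012], [0, 0, 0]], [[0, 0, 0.012], [0, 0, 0]]])

```text
time: 12.87
tool_pos: [0.5775, 0.3444, 0.083]
tcp_rot: [-2.221, -2.221, -0.001]
wrist_force: [-1.6, -0.5, -0.2]
width: 0.416
grip_force: 61.7
```

Request:
play_rows(rows=[[[0, 0, 0.004], [0, 0, 0]], [[0, 0, 0.004], [0, 0, 0]], [[0, 0, 0.004], [0, 0, 0]], [[0, 0, 0.004], [0, 0, 0]], [[0, 0, 0.004], [0, 0, 0]]], claw=0.4)

```text
time: 13.28
tool_pos: [0.5777, 0.3441, 0.0816]
tcp_rot: [2.221, 2.221, 0.001]
wrist_force: [0.1, 0.1, 0.0]
width: 0.702
grip_force: 0.0
```

Request:
play_rows(rows=[[[0, 0, -0.03], [0, 0, 0]], [[0, 0, -0.09], [0, 0, 0]], [[0, 0, -0.2], [0, 0, 0]], [[0, 0, -0.32], [0, 0, 0]], [[0, 0, -0.42], [0, 0, 0]], [[-0.12, 0, -0.46], [0, 0, 0]], [[-0.24, 0, -0.46], [0, 0, 0]], [[-0.36, 0, -0.46], [0, 0, 0]], [[-0.48, 0, -0.46], [0, 0, 0]], [[-0.5, 0, -0.46], [0, 0, 0]], [[-0.5, 0, -0.46], [0, 0, 0]], [[-0.5, 0, -0.46], [0, 0, 0]]])

```text
time: 14.28
tool_pos: [0.5775, 0.2192, 0.1968]
tcp_rot: [-2.223, -2.22, -0.002]
wrist_force: [0.2, 0.1, 0.8]
width: 0.699
grip_force: 0.0
```

Run:
```python
from h import *
import pickle
w=wrist();pickle.dump(w,open("w6.pkl","wb"));s=bot.read_state();print(s["tool_pos"])
im=w["image"];h=cv2.cvtColor(im,cv2.COLOR_RGB2HSV)
def blobs(m,z,n):
  for k in cv2.findContours(m.astype(np.uint8),0,1)[0]:
    if cv2.contourArea(k)>60:
      x,y,a,b=cv2.boundingRect(k);c=(x+a/2-.5,y+b/2-.5);print(n,(x,y,a,b),onz(w,c,z)[:2])
blobs((h[...,0]>100)&(h[...,0]<125)&(h[...,1]>120)&(h[...,2]>60),.082,"blue")
blobs((h[...,0]>5)&(h[...,0]<22)&(h[...,1]>150)&(h[...,2]>60),.08,"amber")
print("xl cap proj",proj(w,(.578,.3434,.135)))
```

```text
[0.57746498 0.21984016 0.19660808]
blue (250, 190, 28, 31) [0.58499641 0.19180315]
amber (217, 0, 14, 34) [0.55073233 0.35661616]
xl cap proj (np.float64(256.155452599761), np.float64(17.203041258029373))
```

Request:
play_rows(rows=[[[-0.06, 0.03, 0], [0, 0, 0]], [[-0.119, 0.03, 0], [0, 0, 0]], [[-0.119, 0.03, 0.15], [0, 0, 0]], [[-0.119, 0.03, 0.3], [0, 0, 0]], [[-0.119, 0.03, 0.3], [0, 0, 0]], [[-0.119, 0.03, 0.3], [0, 0, 0]]], claw=0.9)

```text
time: 14.83
tool_pos: [0.582, 0.1889, 0.1184]
tcp_rot: [-2.218, -2.22, 0.009]
wrist_force: [-0.8, -0.4, -0.5]
width: 0.955
grip_force: 0.0
```

Run:
```python
from h import *
import pickle
w=wrist();pickle.dump(w,open("w7.pkl","wb"));s=bot.read_state();print(s["tool_pos"])
im=w["image"];h=cv2.cvtColor(im,cv2.COLOR_RGB2HSV)
def blobs(m,z,n):
  for k in cv2.findContours(m.astype(np.uint8),0,1)[0]:
    if cv2.contourArea(k)>60:
      x,y,a,b=cv2.boundingRect(k);c=(x+a/2-.5,y+b-a/2-.5);print(n,(x,y,a,b),onz(w,c,z)[:2])
blobs((h[...,0]>100)&(h[...,0]<125)&(h[...,1]>100)&(h[...,2]>50),.082,"blue")
go(.585,.19,.02)
```

```text
[0.58429364 0.18954377 0.12114196]
blue (241, 177, 40, 42) [0.58513123 0.19159838]
pos [0.5843 0.1895 0.1211] go [0.002 0.004 0.555]
```

Request:
play_rows(rows=[[[0.004, 0.003, 0.12], [0, 0, 0]], [[0.004, 0.003, 0.24], [0, 0, 0]], [[0.004, 0.003, 0.36], [0, 0, 0]], [[0.004, 0.003, 0.46], [0, 0, 0]], [[0.004, 0.003, 0.53], [0, 0, 0]], [[0.004, 0.003, 0.55], [0, 0, 0]], [[0.004, 0.003, 0.55], [0, 0, 0]]])

```text
time: 15.47
tool_pos: [0.5862, 0.1907, -0.0157]
tcp_rot: [2.221, 2.222, 0.001]
wrist_force: [-0.6, 0.2, 0.5]
width: 0.954
grip_force: 0.0
```

Request:
play_rows(rows=[[[0, 0, 0], [0, 0, 0]], [[0, 0, 0], [0, 0, 0]], [[0, 0, 0], [0, 0, 0]], [[0, 0, 0], [0, 0, 0]], [[0, 0, 0], [0, 0, 0]], [[0, 0, 0], [0, 0, 0]], [[0, 0, 0], [0, 0, 0]]], claw=-1, newtons=40)

```text
time: 16.05
tool_pos: [0.5871, 0.1909, -0.0138]
tcp_rot: [2.221, 2.22, 0.005]
wrist_force: [-1.5, -0.9, 5.8]
width: 0.49
grip_force: 40.1
```

Request:
play_rows(rows=[[[0, 0, -0.05], [0, 0, 0]], [[0, 0, -0.12], [0, 0, 0]], [[0, 0, -0.22], [0, 0, 0]], [[0, 0, -0.34], [0, 0, 0]], [[0, 0, -0.44], [0, 0, 0]], [[0, 0, -0.48], [0, 0, 0]], [[0, 0, -0.48], [0, 0, 0]], [[0, 0, -0.48], [0, 0, 0]]])

```text
time: 16.72
tool_pos: [0.5857, 0.1903, 0.1042]
tcp_rot: [2.221, 2.221, 0.002]
wrist_force: [-0.1, 0.1, -1.8]
width: 0.492
grip_force: 41.1
```

Run:
```python
from h import *
go(.454,-.016,.1)
```

```text
pos [0.5857 0.1903 0.1042] go [-0.825 -0.527  0.166]
```

Request:
play_rows(rows=[[[-0.06, -0.04, 0], [0, 0, 0]], [[-0.16, -0.1, 0], [0, 0, 0]], [[-0.27, -0.17, 0], [0, 0, 0]], [[-0.38, -0.24, 0], [0, 0, 0]], [[-0.49, -0.31, 0], [0, 0, 0]], [[-0.6, -0.38, 0], [0, 0, 0]], [[-0.71, -0.45, 0], [0, 0, 0]], [[-0.8, -0.51, 0], [0, 0, 0]], [[-0.825, -0.527, 0], [0, 0, 0]], [[-0.825, -0.527, 0.08], [0, 0, 0]], [[-0.825, -0.527, 0.18], [0, 0, 0]], [[-0.825, -0.527, 0.28], [0, 0, 0]], [[-0.825, -0.527, 0.36], [0, 0, 0]], [[-0.825, -0.527, 0.39], [0, 0, 0]], [[-0.825, -0.527, 0.39], [0, 0, 0]], [[-0.825, -0.527, 0.39], [0, 0, 0]]])

```text
time: 18.05
tool_pos: [0.453, -0.0157, 0.0054]
tcp_rot: [-2.22, -2.22, 0.002]
wrist_force: [-0.1, 0.9, -1.5]
width: 0.492
grip_force: 41.0
```

Run:
```python
from h import *
import pickle
go(.454,-.016,-.0098+OFF);s=bot.read_state();print(s["wrist_force"])
w=wrist();pickle.dump(w,open("w8.pkl","wb"));T=w["T"]
save("w8",cv2.resize(w["image"],(800,600)))
```

```text
pos [ 0.453  -0.0157  0.0054] go [-0.001  0.004  0.061]
[-0.05661574  0.89301391 -1.50987569]
```

View pics/w8.png

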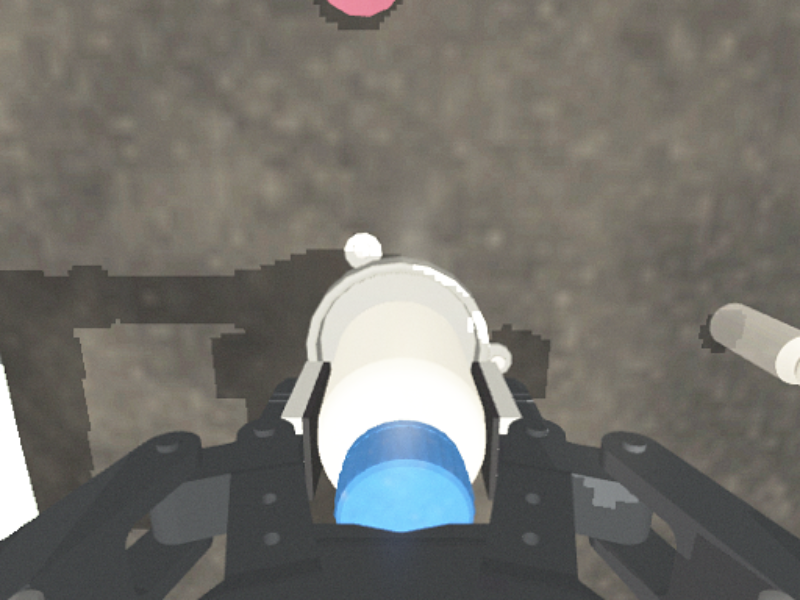

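Request:
play_rows(rows=[[[-0.001, -0.002, 0.02], [0, 0, 0]], [[-0.001, -0.002, 0.035], [0, 0, 0]], [[-0.001, -0.002, 0.048], [0, 0, 0]], [[-0.001, -0.002, 0.056], [0, 0, 0]], [[-0.001, -0.002, 0.056], [0, 0, 0]]])

```text
time: 18.52
tool_pos: [0.4529, -0.0162, -0.0082]
tcp_rot: [-2.221, -2.221, 0.001]
wrist_force: [-0.8, -0.3, -0.0]
width: 0.495
grip_force: 41.1
```

Request:
play_rows(rows=[[[0, 0, 0.006], [0, 0, 0]], [[0, 0, 0.01], [0, 0, 0]], [[0, 0, 0.01], [0, 0, 0]]])

```text
time: 18.77
tool_pos: [0.4535, -0.0163, -0.0098]
tcp_rot: [2.221, 2.221, 0.0]
wrist_force: [-2.3, -1.0, 4.1]
width: 0.484
grip_force: 41.6
```

Request:
play_rows(rows=[[[0, 0, 0], [0, 0, 0]], [[0, 0, 0], [0, 0, 0]], [[0, 0, 0], [0, 0, 0]], [[0, 0, 0], [0, 0, 0]], [[0, 0, -0.04], [0, 0, 0]], [[0, 0, -0.12], [0, 0, 0]], [[0, 0, -0.24], [0, 0, 0]], [[0, 0, -0.36], [0, 0, 0]], [[0, 0, -0.48], [0, 0, 0]], [[0.12, 0, -0.56], [0, 0, 0]], [[0.24, -0.02, -0.56], [0, 0, 0]], [[0.36, -0.04, -0.56], [0, 0, 0]], [[0.48, -0.06, -0.56], [0, 0, 0]], [[0.6, -0.08, -0.56], [0, 0, 0]], [[0.72, -0.09, -0.56], [0, 0, 0]], [[0.76, -0.09, -0.56], [0, 0, 0]], [[0.76, -0.09, -0.56], [0, 0, 0]], [[0.76, -0.09, -0.56], [0, 0, 0]]], claw=0.5)

```text
time: 20.27
tool_pos: [0.4308, 0.1737, 0.13]
tcp_rot: [2.219, 2.223, -0.0]
wrist_force: [-0.2, -0.3, -0.0]
width: 0.75
grip_force: 0.0
```

Run:
```python
from h import *
import pickle
w=wrist();pickle.dump(w,open("w9.pkl","wb"));s=bot.read_state();print(s["tool_pos"],s["width"])
print([np.round(proj(w,p),1) for p in((.432,.1836,.068),(.432,.1836,.0))])
im=w["image"];h=cv2.cvtColor(im,cv2.COLOR_RGB2HSV)
print([ (cv2.boundingRect(k)) for k in cv2.findContours(((h[...,1]>70)&((h[...,0]>160)|(h[...,0]<4))&(h[...,2]>120)).astype(np.uint8),0,1)[0] if cv2.contourArea(k)>50])
save("w9",cv2.resize(im[60:300,120:440],(800,600)))
```

```text
[0.43077576 0.17309514 0.12982244] 0.7551090863540743
[array([257.3, 179.9]), array([257. , 163.3])]
[(250, 220, 34, 41), (273, 76, 39, 39)]
```

View pics/w9.png

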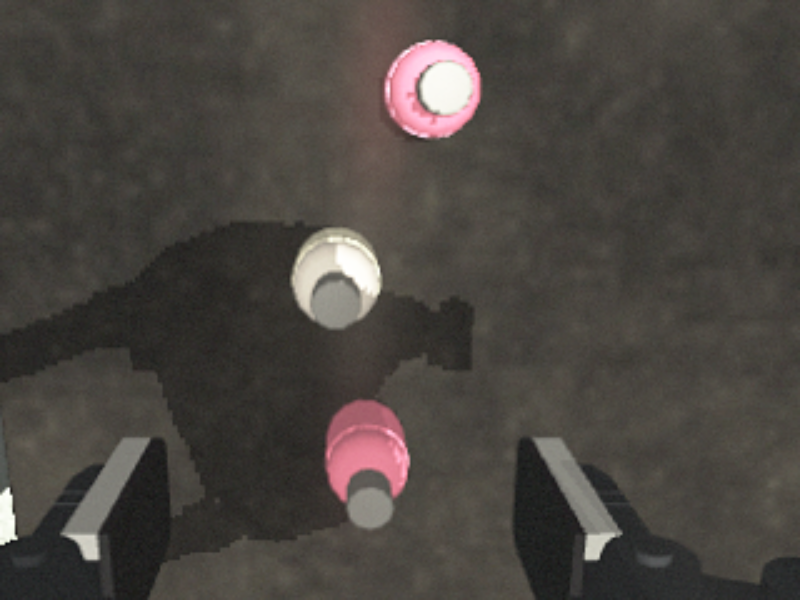

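Run:
```python
from h import *
import pickle
w=pickle.load(open("w9.pkl","rb"))
for p in((254,181.6),(268,262.8),(298.4,95.2)): print(onz(w,p,.068))
q=onz(w,(254,181.6),.068);go(q[0],q[1],.018)
```

```text
[0.42949827 0.18223474 0.068     ]
[0.44115637 0.11292187 0.068     ]
[0.46140342 0.24640145 0.068     ]
pos [0.4308 0.1731 0.1298] go [ 0.037 -0.005  0.597]
```

Request:
play_rows(rows=[[[0.036, -0.005, 0.05], [0, 0, 0]], [[0.036, -0.005, 0.17], [0, 0, 0]], [[0.036, -0.005, 0.29], [0, 0, 0]], [[0.036, -0.005, 0.41], [0, 0, 0]], [[0.036, -0.005, 0.51], [0, 0, 0]], [[0.036, -0.005, 0.59], [0, 0, 0]], [[0.036, -0.005, 0.62], [0, 0, 0]], [[0.036, -0.005, 0.62], [0, 0, 0]], [[0.036, -0.005, 0.62], [0, 0, 0]]], claw=0.3)

```text
time: 21.07
tool_pos: [0.4299, 0.182, -0.025]
tcp_rot: [2.223, 2.22, -0.0]
wrist_force: [0.0, -0.2, 1.1]
width: 0.651
grip_force: 0.0
```

Request:
play_rows(rows=[[[0, 0, 0], [0, 0, 0]], [[0, 0, 0], [0, 0, 0]], [[0, 0, 0], [0, 0, 0]], [[0, 0, 0], [0, 0, 0]], [[0, 0, 0], [0, 0, 0]], [[0, 0, 0], [0, 0, 0]]], claw=-1, newtons=25)

```text
time: 21.57
tool_pos: [0.4312, 0.1832, -0.0236]
tcp_rot: [2.22, 2.221, 0.004]
wrist_force: [-0.8, -1.3, 6.5]
width: 0.338
grip_force: 24.8
```

Request:
play_rows(rows=[[[0, 0, -0.05], [0, 0, 0]], [[0, 0, -0.12], [0, 0, 0]], [[0, 0, -0.22], [0, 0, 0]], [[0, 0, -0.34], [0, 0, 0]], [[0, 0, -0.46], [0, 0, 0]], [[0, 0, -0.54], [0, 0, 0]], [[0, 0, -0.54], [0, 0, 0]], [[0, 0, -0.54], [0, 0, 0]]])

```text
time: 22.23
tool_pos: [0.4309, 0.1834, 0.1116]
tcp_rot: [2.22, 2.22, 0.007]
wrist_force: [-0.0, 0.5, -1.1]
width: 0.343
grip_force: 25.0
```

Run:
```python
from h import *
import pickle
go(.6085,-.181,.1);print(bot.read_state()["q"])
w=wrist();pickle.dump(w,open("w10.pkl","wb"));h=cv2.cvtColor(w["image"],cv2.COLOR_RGB2HSV)
print([ (cv2.boundingRect(k)) for k in cv2.findContours(((h[...,1]>70)&((h[...,0]>160)|(h[...,0]<4))&(h[...,2]>120)).astype(np.uint8),0,1)[0] if cv2.contourArea(k)>50])
print(proj(w,(.441,.113,.03)),proj(w,(.461,.246,.03)))
```

```text
pos [0.4309 0.1834 0.1116] go [-1.458  0.709  0.197]
[ 3.49198790e-01 -6.68486538e-02  2.12314464e+00  4.39179533e-05
  1.08070526e+00  3.48870875e-01]
[(273, 89, 42, 40)]
(np.float64(266.5035415730703), np.float64(262.22574481000106)) (np.float64(293.52223014032154), np.float64(109.15037220785155))
```

Request:
play_rows(rows=[[[-0.06, 0.03, 0], [0, 0, 0]], [[-0.16, 0.08, 0], [0, 0, 0]], [[-0.28, 0.14, 0], [0, 0, 0]], [[-0.4, 0.2, 0], [0, 0, 0]], [[-0.52, 0.25, 0], [0, 0, 0]], [[-0.64, 0.31, 0], [0, 0, 0]], [[-0.76, 0.37, 0], [0, 0, 0]], [[-0.88, 0.43, 0], [0, 0, 0]], [[-0.98, 0.48, 0], [0, 0, 0]]])

```text
time: 23.03
tool_pos: [0.5485, -0.0641, 0.1072]
tcp_rot: [-2.22, -2.219, 0.004]
wrist_force: [-0.1, 0.1, -1.1]
width: 0.344
grip_force: 25.0
```

Request:
play_rows(rows=[[[-0.12, 0.06, 0], [0, 0, 0]], [[-0.24, 0.12, 0], [0, 0, 0]], [[-0.3, 0.15, 0], [0, 0, 0]], [[-0.3, 0.15, 0], [0, 0, 0]], [[-0.3, 0.15, 0], [0, 0, 0]]])

```text
time: 23.45
tool_pos: [0.5857, -0.1372, 0.1076]
tcp_rot: [-2.221, -2.217, 0.002]
wrist_force: [0.5, 0.0, -1.4]
width: 0.342
grip_force: 25.0
```

```bash
cat >> h.py <<'E'
def saucer(w,xy,ro):
    # rim outer boundary rays from expected centre, robust circle fit in world plane z=.012
    g=cv2.GaussianBlur(w["image"].min(2),(3,3),0).astype(float);P=[]
    for a in np.linspace(0,2*np.pi,120,endpoint=False):
        rr=np.arange(ro-.009,ro+.009,.0004)
        v=[]
        for r in rr:
            u=proj(w,(xy[0]+r*np.cos(a),xy[1]+r*np.sin(a),.012));i,j=int(round(u[1])),int(round(u[0]))
            v.append(g[i,j] if 0<=i<384 and 0<=j<512 else np.nan)
        v=np.array(v);dv=v[4:]-v[:-4]
        if np.isfinite(dv).all() and dv.min()<-40: k=dv.argmin()+2;P.append((xy[0]+rr[k]*np.cos(a),xy[1]+rr[k]*np.sin(a)))
    P=np.array(P);ok=np.ones(len(P),bool);c=np.array(xy)
    for _ in range(5):
        A=np.c_[2*P[ok],np.ones(ok.sum())];s=np.linalg.lstsq(A,(P[ok]**2).sum(1),rcond=None)[0];c=s[:2];r=np.sqrt(s[2]+c@c)
        e=abs(np.hypot(*(P-c).T)-r);ok=e<max(.0012,1.5*np.median(e))
    return c,r,ok.sum(),len(P)
E
python3 - <<'E'
from h import *
import pickle
go(.6085,-.181,.1)
w=wrist();print(saucer(w,(.6085,-.181),.027))
w1=pickle.load(open("w1.pkl","rb"));print(saucer(w1,(.6085,-.181),.027),saucer(w1,(.446,-.3596),.0205),saucer(w1,(.454,-.016),.034))
w1=pickle.load(open("w4.pkl","rb"));print(saucer(w1,(.6085,-.181),.027))
w1=pickle.load(open("w5.pkl","rb"));print(saucer(w1,(.578,.3434),.043))
E
```

```text
pos [ 0.5857 -0.1372  0.1076] go [-0.175  0.092  0.18 ]
(array([ 0.60823103, -0.1841695 ]), np.float64(0.02720147465061081), np.int64(46), 68)
(array([ 0.60834403, -0.18314514]), np.float64(0.026325409678740117), np.int64(84), 115) (array([ 0.44490151, -0.36290225]), np.float64(0.019937847498033703), np.int64(84), 114) (array([ 0.4521884 , -0.01608316]), np.float64(0.03342603196340567), np.int64(96), 115)Traceback (most recent call last):
  File "<stdin>", line 6, in <module>
FileNotFoundError: [Errno 2] No such file or directory: 'w4.pkl'
```

Request:
play_rows(rows=[[[-0.09, 0.045, 0], [0, 0, 0]], [[-0.183, 0.09, 0], [0, 0, 0]], [[-0.183, 0.09, 0.1], [0, 0, 0]], [[-0.183, 0.09, 0.2], [0, 0, 0]], [[-0.183, 0.09, 0.3], [0, 0, 0]], [[-0.183, 0.09, 0.39], [0, 0, 0]], [[-0.183, 0.09, 0.44], [0, 0, 0]], [[-0.183, 0.09, 0.44], [0, 0, 0]], [[-0.183, 0.09, 0.44], [0, 0, 0]]])

```text
time: 24.25
tool_pos: [0.6085, -0.1816, -0.001]
tcp_rot: [-2.219, -2.221, 0.001]
wrist_force: [0.0, -0.1, -0.5]
width: 0.34
grip_force: 25.0
```

Run:
```python
from h import *
go(.6083,-.183,-.0196+OFF)
```

```text
pos [ 0.6085 -0.1816 -0.001 ] go [-0.006 -0.001  0.074]
```

Request:
play_rows(rows=[[[-0.006, 0, 0.02], [0, 0, 0]], [[-0.006, 0, 0.04], [0, 0, 0]], [[-0.006, 0, 0.055], [0, 0, 0]], [[-0.006, 0, 0.066], [0, 0, 0]], [[-0.006, 0, 0.066], [0, 0, 0]]])

```text
time: 24.67
tool_pos: [0.6092, -0.1844, -0.0172]
tcp_rot: [-2.221, -2.221, 0.0]
wrist_force: [-0.8, -0.3, -1.1]
width: 0.34
grip_force: 25.0
```

Request:
play_rows(rows=[[[0, 0, 0.005], [0, 0, 0]], [[0, 0, 0.009], [0, 0, 0]], [[0, 0, 0.009], [0, 0, 0]]])

```text
time: 24.92
tool_pos: [0.6095, -0.1846, -0.0192]
tcp_rot: [-2.221, -2.221, 0.0]
wrist_force: [0.1, 1.0, -0.8]
width: 0.337
grip_force: 25.0
```

Request:
play_rows(rows=[[[0, 0, 0.004], [0, 0, 0]], [[0, 0, 0.008], [0, 0, 0]], [[0, 0, 0.008], [0, 0, 0]]])

```text
time: 25.17
tool_pos: [0.6097, -0.1847, -0.0195]
tcp_rot: [2.221, 2.221, -0.0]
wrist_force: [-3.6, 1.5, 7.8]
width: 0.341
grip_force: 25.8
```

Request:
play_rows(rows=[[[0, 0, 0], [0, 0, 0]], [[0, 0, 0], [0, 0, 0]], [[0, 0, 0], [0, 0, 0]], [[0, 0, 0], [0, 0, 0]], [[0, 0, -0.04], [0, 0, 0]], [[0, 0, -0.12], [0, 0, 0]], [[0, 0, -0.24], [0, 0, 0]], [[0, 0, -0.36], [0, 0, 0]], [[0, 0, -0.48], [0, 0, 0]], [[0.1, -0.02, -0.54], [0, 0, 0]], [[0.22, -0.04, -0.54], [0, 0, 0]], [[0.34, -0.06, -0.54], [0, 0, 0]], [[0.46, -0.08, -0.54], [0, 0, 0]], [[0.58, -0.1, -0.54], [0, 0, 0]], [[0.64, -0.11, -0.54], [0, 0, 0]], [[0.64, -0.11, -0.54], [0, 0, 0]], [[0.64, -0.11, -0.54], [0, 0, 0]]], claw=0.2)

```text
time: 26.58
tool_pos: [0.5821, -0.0239, 0.1146]
tcp_rot: [2.218, 2.223, 0.0]
wrist_force: [-0.9, -1.0, -0.2]
width: 0.602
grip_force: 0.0
```

Run:
```python
from h import *
w=wrist();print(proj(w,(.581,-.01,.054)),proj(w,(.581,-.01,0)))
u=proj(w,(.581,-.01,.054));g=w["image"].min(2);x0,y0=int(u[0])-45,int(u[1])-50
sub=g[y0:y0+80,x0:x0+90]
for t in(110,140,170,200,230):
  for k in cv2.findContours((sub>t).astype(np.uint8),0,1)[0]:
    if cv2.contourArea(k)>40:
      x,y,a,b=cv2.boundingRect(k);c=(x0+x+a/2-.5,y0+y+b-a/2-.5);print(t,(x+x0,y+y0,a,b),np.round(onz(w,c,.054),4))
go(.581,-.01,.014)
print(np.median(sub), sub[::5,::6])
```

```text
(np.float64(254.18614883603018), np.float64(175.23842761717006)) (np.float64(254.48945450408908), np.float64(162.21662859773255))
110 (246, 152, 21, 32) [ 0.5824 -0.0083  0.054 ]
140 (246, 159, 20, 24) [ 0.582  -0.0079  0.054 ]
170 (246, 164, 20, 19) [ 0.582  -0.0079  0.054 ]
200 (247, 164, 18, 19) [ 0.582  -0.0086  0.054 ]
230 (247, 165, 17, 17) [ 0.5816 -0.0083  0.054 ]
pos [ 0.5823 -0.0247  0.1145] go [ 0.059 -0.006  0.552]
62.0 [[ 73  66  67  67  63  72  75  67  69  70  69  73  66  62  68]
 [ 69  69  69  57  66  68  72  66  75  68  75  71  67  66  72]
 [ 65  69  64  69  65  69  58  63  74  76  77  66  74  71  69]
 [ 65  74  67  68  61  62  66  70  77  76  70  62  68  68  72]
 [ 75  75  70  75  65  72  74  70  73  75  72  70  69  66  71]
 [ 48  46  44  48  39  65  76  72  71  72  74  73  76  65  69]
 [ 49  52  49  46  49  49  47 115 117  84  76  70  67  70  69]
 [ 53  51  42  51  45  42  44 156 171 122  75  70  67  64  71]
 [ 49  49  46  49  39  52  68 207 226 156  59  72  66  66  65]
 [ 52  50  46  43  42  45  94 241 234 228  57  56  69  74  77]
 [ 55  53  55  54  42  45  50 243 239 235  59  60  69  64  70]
 [ 51  53  56  52  45  48  49 240 242  80  62  54  63  69  76]
 [ 49  47  46  52  44  48  48  50  56  60  63  53  52  54  41]
 [ 50  49  46  50  49  45  47  50  61  53  58  48  49  42  41]
 [ 52  53  47  48  46  47  46  50  56  62  57  51  46  50  44]
 [ 55  48  47  41  43  49  50  48  53  54  52  51  50  43  49]]
```

Request:
play_rows(rows=[[[0.03, 0, 0], [0, 0, 0]], [[0.065, -0.002, 0.05], [0, 0, 0]], [[0.065, -0.002, 0.17], [0, 0, 0]], [[0.065, -0.002, 0.29], [0, 0, 0]], [[0.065, -0.002, 0.41], [0, 0, 0]], [[0.065, -0.002, 0.5], [0, 0, 0]], [[0.065, -0.002, 0.55], [0, 0, 0]], [[0.065, -0.002, 0.55], [0, 0, 0]], [[0.065, -0.002, 0.55], [0, 0, 0]]])

```text
time: 27.38
tool_pos: [0.5809, -0.0083, -0.0245]
tcp_rot: [-2.221, -2.22, 0.002]
wrist_force: [0.8, 0.5, 0.7]
width: 0.599
grip_force: 0.0
```

Request:
play_rows(rows=[[[0, 0, 0], [0, 0, 0]], [[0, 0, 0], [0, 0, 0]], [[0, 0, 0], [0, 0, 0]], [[0, 0, 0], [0, 0, 0]], [[0, 0, 0], [0, 0, 0]], [[0, 0, 0], [0, 0, 0]]], claw=-1, newtons=20)

```text
time: 27.88
tool_pos: [0.5835, -0.0084, -0.0216]
tcp_rot: [2.219, 2.219, 0.004]
wrist_force: [0.7, -0.6, 6.7]
width: 0.186
grip_force: 21.9
```

Request:
play_rows(rows=[[[0, 0, -0.05], [0, 0, 0]], [[0, 0, -0.12], [0, 0, 0]], [[0, 0, -0.22], [0, 0, 0]], [[0, 0, -0.34], [0, 0, 0]], [[0, 0, -0.46], [0, 0, 0]], [[0, 0, -0.52], [0, 0, 0]], [[0, 0, -0.52], [0, 0, 0]], [[0, 0, -0.52], [0, 0, 0]]])

```text
time: 28.55
tool_pos: [0.5823, -0.0083, 0.108]
tcp_rot: [2.22, 2.22, 0.003]
wrist_force: [0.5, -0.0, -1.4]
width: 0.19
grip_force: 21.4
```

Run:
```python
from h import *
go(.445,-.362,.15)
```

```text
pos [ 0.5823 -0.0083  0.108 ] go [-1.415 -0.549 -0.019]
```

Request:
play_rows(rows=[[[-0.06, -0.02, 0], [0, 0, 0]], [[-0.16, -0.07, 0], [0, 0, 0]], [[-0.28, -0.12, 0], [0, 0, 0]], [[-0.4, -0.17, 0], [0, 0, 0]], [[-0.52, -0.22, 0], [0, 0, 0]], [[-0.64, -0.27, 0], [0, 0, 0]], [[-0.76, -0.32, 0], [0, 0, 0]], [[-0.88, -0.37, 0], [0, 0, 0]], [[-0.98, -0.42, 0], [0, 0, 0]]])

```text
time: 29.3
tool_pos: [0.4739, -0.2541, 0.1041]
tcp_rot: [-2.219, -2.218, 0.002]
wrist_force: [0.1, -0.5, 1.1]
width: 0.192
grip_force: 21.4
```

Request:
play_rows(rows=[[[-0.12, -0.05, 0], [0, 0, 0]], [[-0.2, -0.09, 0], [0, 0, 0]], [[-0.22, -0.12, 0], [0, 0, 0]], [[-0.22, -0.12, 0], [0, 0, 0]], [[-0.22, -0.12, 0], [0, 0, 0]]])

```text
time: 29.72
tool_pos: [0.4453, -0.3071, 0.1048]
tcp_rot: [-2.221, -2.218, -0.0]
wrist_force: [-0.4, -0.3, -0.5]
width: 0.187
grip_force: 21.4
```

Run:
```python
from h import *
w=wrist();print(saucer(w,(.445,-.362),.0205));c=saucer(w,(.445,-.362),.0205)[0];print(saucer(w,c,.0205))
go(c[0],c[1],-.0176+OFF)
```

```text
(array([ 0.444762  , -0.36244821]), np.float64(0.019539417697811645), np.int64(60), 105)
(array([ 0.44520828, -0.36244583]), np.float64(0.019584220678134968), np.int64(60), 104)
pos [ 0.446  -0.3068  0.1052] go [-0.223 -0.004  0.491]
```

Request:
play_rows(rows=[[[-0.11, 0, 0], [0, 0, 0]], [[-0.222, -0.002, 0], [0, 0, 0]], [[-0.222, -0.002, 0.1], [0, 0, 0]], [[-0.222, -0.002, 0.2], [0, 0, 0]], [[-0.222, -0.002, 0.3], [0, 0, 0]], [[-0.222, -0.002, 0.38], [0, 0, 0]], [[-0.222, -0.002, 0.42], [0, 0, 0]], [[-0.222, -0.002, 0.42], [0, 0, 0]], [[-0.222, -0.002, 0.42], [0, 0, 0]]])

```text
time: 30.52
tool_pos: [0.4464, -0.3627, 0.0011]
tcp_rot: [-2.219, -2.222, -0.0]
wrist_force: [0.5, -0.0, -0.5]
width: 0.188
grip_force: 21.4
```

Run:
```python
from h import *
go(.445,-.3624,-.0176+OFF)
```

```text
pos [ 0.4464 -0.3627  0.0011] go [ 0.001 -0.005  0.075]
```

Request:
play_rows(rows=[[[0, -0.004, 0.02], [0, 0, 0]], [[0, -0.004, 0.04], [0, 0, 0]], [[0, -0.004, 0.055], [0, 0, 0]], [[0, -0.004, 0.066], [0, 0, 0]], [[0, -0.004, 0.066], [0, 0, 0]]])

```text
time: 30.93
tool_pos: [0.4447, -0.3636, -0.0155]
tcp_rot: [-2.221, -2.221, 0.0]
wrist_force: [-0.1, 0.1, -0.2]
width: 0.189
grip_force: 21.4
```

Request:
play_rows(rows=[[[0, 0, 0.005], [0, 0, 0]], [[0, 0, 0.008], [0, 0, 0]], [[0, 0, 0.008], [0, 0, 0]]])

```text
time: 31.18
tool_pos: [0.445, -0.3638, -0.0171]
tcp_rot: [2.222, 2.221, 0.0]
wrist_force: [-0.1, -0.4, -0.1]
width: 0.19
grip_force: 21.4
```

Request:
play_rows(rows=[[[0, 0, 0.003], [0, 0, 0]], [[0, 0, 0.005], [0, 0, 0]], [[0, 0, 0.005], [0, 0, 0]]])

```text
time: 31.43
tool_pos: [0.4452, -0.364, -0.0177]
tcp_rot: [2.221, 2.221, -0.0]
wrist_force: [-1.3, 0.6, 3.2]
width: 0.193
grip_force: 21.8
```

Request:
play_rows(rows=[[[0, 0, 0], [0, 0, 0]], [[0, 0, 0], [0, 0, 0]], [[0, 0, 0], [0, 0, 0]], [[0, 0, 0], [0, 0, 0]], [[0, 0, -0.04], [0, 0, 0]], [[0, 0, -0.12], [0, 0, 0]], [[0, 0, -0.24], [0, 0, 0]], [[0, 0, -0.36], [0, 0, 0]], [[0, 0, -0.48], [0, 0, 0]], [[0, 0, -0.6], [0, 0, 0]], [[0.12, 0.1, -0.7], [0, 0, 0]], [[0.24, 0.2, -0.7], [0, 0, 0]], [[0.36, 0.3, -0.7], [0, 0, 0]], [[0.46, 0.4, -0.7], [0, 0, 0]], [[0.46, 0.4, -0.7], [0, 0, 0]], [[0.46, 0.4, -0.7], [0, 0, 0]]], claw=0.1)

```text
time: 32.77
tool_pos: [0.5461, -0.2472, 0.1573]
tcp_rot: [2.217, 2.225, 0.0]
wrist_force: [-0.4, 0.7, 0.1]
width: 0.553
grip_force: 0.0
```

Run:
```python
from h import *
import pickle
d=pickle.load(open("d0.pkl","rb"))
# check each bottle with cap-bright/blue/dark patches at projected spots in side & scene, and bystander change
P={"xl":(.578,.3434,.139,.062),"l":(.453,-.016,.086,.044),"m":(.609,-.184,.072,.03),"s":(.445,-.363,.058,.017)}
for n in("side","scene"):
  c=cams.read_camera(n);im=c["image"];df=cv2.absdiff(im,d[n]["image"]).max(2)>40
  for k,(x,y,z,dia) in P.items():
    u=proj(c,(x,y,z));v=proj(c,(x,y,.004));u=np.array(u);v=np.array(v)
    L=np.linalg.norm(v-u);m=df.copy().astype(np.uint8);x0,x1=int(min(u[0],v[0])-18),int(max(u[0],v[0])+18);y0,y1=int(u[1]-10),int(v[1]+10)
    sub=m[y0:y1,x0:x1];ys,xs=np.where(sub);print(n,k,"top",u.round(),"foot",v.round(),"changed bbox",xs.min()+x0,ys.min()+y0,xs.max()+x0,ys.max()+y0,len(xs), "top rgb",im[int(u[1])+2,int(u[0])])
  for k,(x,y,w,h) in {"side":{"beaker":(328,270,36,40),"flask":(188,110,24,36)},"scene":{"beaker":(355,200,28,34),"flask":(142,152,18,40)}}[n].items(): print(n,k,"changed px",df[y:y+h,x:x+w].sum())
w=wrist();print("m",saucer(w,(.6083,-.1835),.027),"s",saucer(w,(.445,-.3624),.0205))
```

```text
side xl top [240.  97.] foot [241. 132.] changed bbox 231 105 258 141 489 top rgb [45 45 44]
side l top [240. 189.] foot [240. 212.] changed bbox 228 186 253 218 435 top rgb [ 99 163 233]
side m top [322. 221.] foot [319. 240.] changed bbox 302 211 327 245 167 top rgb [180 177 175]
side s top [289. 303.] foot [288. 318.] changed bbox 284 301 293 322 93 top rgb [254 253 251]
side beaker changed px 0
side flask changed px 0
scene xl top [177. 137.] foot [178. 174.] changed bbox 168 137 186 180 505 top rgb [48 45 42]
scene l top [239. 186.] foot [239. 212.] changed bbox 228 184 249 219 439 top rgb [ 69 131 195]
scene m top [316. 187.] foot [314. 208.] changed bbox 296 186 320 217 236 top rgb [98 95 87]
scene s top [351. 230.] foot [349. 249.] changed bbox 348 229 355 246 90 top rgb [212 200 178]
scene beaker changed px 1
scene flask changed px 62
m (array([ 0.608054 , -0.1832825]), np.float64(0.02641325442385937), np.int64(98), 120) s (array([ 0.4452469 , -0.36343894]), np.float64(0.021147270496278903), np.int64(36), 56)
```

```bash
python3 -c "
from workcell import bot
print(bot.finish_job())"
```

```text
the job is handed in; nothing more can be done
None
```

All four bottles were placed in their matching saucers from largest to smallest, and the job was handed in at about 33 s; the final camera checks showed each bottle upright in place, the beaker unmoved, and the flask unchanged in the side view (62 pixels differed in the scene view, which I put down to the arm).

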